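# Hang the powder sieve in the side-opening hooks of its stand

### The job

Pick up the small steel sieve by the grip on its crossbar and hang it on the stand: bring the crossbar in from the open front of the two hooks, over their front lips and under the horns, then lower it until it sits fully down in the throats, and let go. The hooks are clamped at a height that is only roughly known, so feel for them gently: do not press hard on the stand or knock it, and leave the other things on the bench where they are.

Things in the scene. Friction and masses are not known exactly. Their poses are not given: they have to be found in the camera images.
- sieve: Loose steel sieve, 0.2 to 0.35 kg: round open pan 90 mm wide, 40 mm high; two 6 mm upright wires (y = +-43.5 mm) carry a round crossbar along y, 10 mm thick, 160 mm long, axis 100 mm above the underside. Mid-bar a flat-sided grip block, 14 mm along x, 30 along y, 20 high, centred on the bar's axis. Origin: centre of underside, z up. A half turn looks alike.
- bar (a point): Centre of the sieve's crossbar and its grip block; axes as the sieve's.
- stand: Fixed stand with two side-opening hooks. Origin: on the table below the throats; x from the hooks' open side to their back (the bar goes in along +x), y from hook to hook, z up. Green foot with a white dish below, 30 mm high. Post 20 mm thick at x = 100 mm, 225 mm high; on it is clamped the hook head: crosspiece at x = 92 to 108 mm with two arms forward to the hooks.
- seat (a point): NOMINAL centre of the fully hung crossbar, 170 mm over the table; stand's axes. The true hook height is NOT measured: the whole rigid hook head sits up to 15 mm above or below nominal; x, y are true. Hooks: plates 8 mm thick at y = -62 and +62 mm (116 mm free between). From the true seat centre: throat floor z = -5 mm, throat x = -10 to +10 mm, back wall at x = +10 mm.
- lip (a point): NOMINAL middle of the front lips' flat level top (same unknown height error as seat), 25 mm before and 22 mm above seat. Each lip is a solid block in front of the throat, x = -40 to -10 mm from the seat, top 27 mm over the throat floor. The front 26 mm of its top is open from above; the rest is under the horn.
- horn (a point): NOMINAL underside of the horns' front ends (same height error), 14 mm before and 35 mm above seat, midway between the hooks. The horns reach back to the back wall, 8 mm thick, and bar the way from above. Mouth between lip top and horn: 13 mm high.
- amber_a: Bystander: brown glass jar, 52 mm wide, 100 mm high; leave it alone. Origin: centre of its underside.
- amber_b: Bystander: brown glass bottle, 44 mm wide, 85 mm high; leave it alone. Origin: centre of its underside.
- white_jar: Bystander: white jar, 64 mm wide, 70 mm high; leave it alone. Origin: centre of its underside.
- mortar: Bystander: white mortar bowl, 110 mm wide, 60 mm high; leave it alone. Origin: centre of its underside.
- spatula: Bystander: spatula with black handle, 170 mm long, lying along its x; leave it alone. Origin: centre of its underside.
- cup: Bystander: white plastic cup, 54 mm wide, 55 mm high; leave it alone. Origin: centre of its underside.
- dropper: Bystander: small white dropper bottle, 28 mm wide, 60 mm high; leave it alone. Origin: centre of its underside.

How it is judged:
On the way, in this order (a step that is already met when the one before it is completed fails the run):
1. the sieve is lifted clear of the bench (height (world z) of sieve above 0.04 m), for 0.2 s.
2. the crossbar has gone in over the lips, under the horns, above the throats (x of bar in the frame of seat between -0.008 and 0.012 m and y of bar in the frame of seat between -0.014 and 0.014 m and z of bar in the frame of seat between 0.01 and 0.05 m), for 0.05 s.
At the end, for the whole second after the job is handed in: Crossbar down in both throats: its centre within 8 mm fore and aft, 14 mm sideways, 18 mm in height of the nominal seat (on the lips it would lie 10 mm or more forward), along the hooks within 0.12 rad; sieve upright within 0.15 rad, carried by the stand, at rest (under 0.05 m/s), let go (x of bar in the frame of seat between -0.008 and 0.008 m and y of bar in the frame of seat between -0.014 and 0.014 m and z of bar in the frame of seat between -0.018 and 0.018 m and angle between the y axis of sieve and the y axis of stand, either way round below 0.12 rad and angle between sieve's own z axis and vertical below 0.15 rad and contact force between sieve and stand above 0.5 N and linear speed of sieve below 0.05 m/s and contact force between the fingers and sieve below 0.05 N); the robot touches nothing.
It fails at once if the sieve is pressed or knocked against the stand with more than 18 N (contact force between sieve and stand above 18 N).
It fails at once if the robot pushes on the stand with more than 18 N (contact force between the arm and stand above 18 N).
It fails at once if another thing on the bench is moved by more than 3 cm (distance of any of amber_a, amber_b, white_jar, mortar, spatula, cup, dropper from where it was at the start of the episode above 0.03 m).
It also fails if it takes over 70 s, if anything falls off the work surface, if the arm or the gripper's body presses on something with over 40 N, if the wrist force passes 120 N, or if a joint passes its speed limit or range.

### The arm

A 7-joint arm with a two-finger parallel gripper is mounted at the origin on the work surface. World frame = base frame: x ahead of the robot, y to its left, z up, the work surface at z = 0. Lengths are in m, angles in rad, forces in N, time in s.
With the tool pointing down it reaches from about 0.425 to 0.925 m from the base axis. Payload 6.8 kg.
Tool frame: the origin (TCP) lies midway between the tips of the shut fingers; the grasp point (between the pads) lies 19 mm behind it; y points along the fingers, z is the direction in which the jaws open and shut, and the axes are right-handed (so a half turn about y gives the same grasp; the last joint's range is limited). The gripper opens to 88 mm and grips with 3 to 60 N. Pads are 20 mm wide; open, the fingers measure 115 mm over their backs; the gripper's body (75 mm by 178 mm) begins 61 mm behind the grasp point.
Start: joints at [-1.307, 0.477, 0.022, 1.555, -0.011, 1.109, -0.083], TCP at [0.245, 0.629, 0.223] pointing down, gripper open.
Joint ranges: [-2.96, 2.96], [-0.34, 2.1], [-1.41, 1.46], [0.24, 2.44], [-1.37, 4.51], [0.17, 1.92], [-2.96, 2.96]. Speed limits (rad/s): [2.39, 2.39, 3.14, 3.14, 3.14, 3.14, 3.14].

### API

Orientations are given as a rotation vector (axis times angle).
In Python, from station import monitor, optics, arm gives the robot as it stands.
- The arm moves only by the tool send_rows, never from a script. Its argument "commands" is one flat list of numbers, 7 for each row, row after row: the shift along the world's x, y, z in mm, then the turn, a rotation vector about the world's x, y, z in degrees, then the opening in per cent of the stroke, from 0 (shut) to 100 (fully open). In form: [x, y, z, rx, ry, rz, grip, x, y, z, rx, ry, rz, grip, ...]. A call has 1 to 10 rows; each row shifts and turns the commanded pose from where the row before left it; what a row does not reach is not made up. A row lasts 1/8 s, in which the tool goes at most 62.5 mm and 10.7 degrees, less where a joint would pass 70% of its speed; a pose out of reach is approached as far as the arm can. A call with a gripper value outside its range is refused whole. The fingers move at their own pace and stop on an object; "squeeze" is the grip in N (left out, the last holds). Time passes only in rows, so rows that do not move let the fingers close. It gives the time, the measured TCP pose, the force and the opening at its end, in the units of the state.
- monitor.get_state(): the state, without advancing time (a new reading comes with each control period).
- optics.grab_frame(name): name is "scene" or "top"; returns the picture (400x640x3 uint8, blue, green, red); there is no depth.
- optics.calibration(name): a dict with "vfov" (degrees; the focal length in pixels is half the picture's height over the tangent of half this angle, whatever the lens; pixels are square), "cx", "cy" (the principal point, pixels), "rvec" (rotation vector, rad) and "tvec" (3), from world to camera coordinates, as OpenCV has them. Camera axes: x right, y down, z forward; pixel columns grow to the right and rows downward; lengths in m; the calibration is good to about 2 mm. A picture is of the moment at which its call begins. calibration takes no time and is no camera call.
- arm.job_done(): hands the job in, once; it reports no verdict.
Trained networks look in the newest picture that a camera, given by its name, has taken for a name from the list of things; names that differ only in an ending like _2 or _b are one class to them, and where a whole thing is asked for, a point or a joint stands for the part that bears it (a point fixed in the world has none). Each returns a list of dicts, best first, with "p" (0 to 1); they miss things now and then, are a little off and sometimes report something else, mostly with a low value. They report only what shows in the picture. A call takes as long as a camera call.
- optics.search_frame(camera, label): "extent" ([left, top, right, bottom] in pixels, round what is visible of it).
The state is a dict: "time": time; "q": joint angles; "joint_velocities": joint speeds; "joint_torque": joint torques, N m; "ee_pos": TCP position; "tcp_rot": TCP orientation; "contact_force": force on the tool from outside, world axes, zero at the start; "ft_torque": the same for the moment, N m; "gripper_width": opening from 0.0 (shut) to 1.0 (fully open).
Only numpy, scipy, OpenCV 4.12 (cv2) and the standard library are available. Lean on these libraries where they do the work, as an engineer would, in place of code of your own. Each camera call takes 0.05 s, during which the arm holds its last target. There are 200 camera calls.

## Working session

There is one attempt and no reset: what is moved stays moved. The work goes in short steps, Python scripts to look and compute and a tool call to move; the robot and the scene stay as the last step left them, time stands still between calls to the robot, and variables do not carry over. Pictures are saved under pics/ and viewed, about 8 in all and at most 12, crops included, and the job is handed in when it is done.

Besides the shell and the picture viewer there is one more tool, called after "Emit:" by a JSON object that holds its "op" and its "data". send_rows: Moves the arm, as the interface text tells. Its arguments: {"type":"object","properties":{"commands":{"type":"array","items":{"type":"number"}},"squeeze":{"type":"number"}},"required":["commands"]}

```bash
mkdir -p pics
python3 - <<'E'
from station import monitor, optics, arm
import cv2
for n in ("scene","top"):
    im=optics.grab_frame(n); cv2.imwrite(f"pics/{n}0.png",im); print(n,optics.calibration(n))
    for l in ("sieve","stand","bar"):
        print(l,[(d["extent"],round(d["p"],2)) for d in optics.search_frame(n,l)][:2])
print(monitor.get_state())
E
```

```text
scene {'vfov': 44.8288575291483, 'cx': 326.5146518140448, 'cy': 198.48447044157746, 'rvec': array([ 2.41740426,  1.01952599, -0.29085056]), 'tvec': array([-0.35807169, -0.22645206,  1.63462603])}
sieve [([241.7, 240.9, 273.1, 298.0], 0.88)]
stand [([337.2, 151.9, 410.1, 247.6], 0.61), ([289.4, 282.5, 307.9, 312.9], 0.33)]
bar [([239.4, 244.0, 273.1, 297.1], 0.62)]
top {'vfov': 49.22914539532307, 'cx': 319.3941795456581, 'cy': 198.43377456916488, 'rvec': array([ 2.1730786 , -2.19066863,  0.11413774]), 'tvec': array([0.01176106, 0.54576792, 1.55936408])}
sieve [([376.1, 200.7, 415.5, 223.9], 0.82)]
stand [([255.5, 160.0, 308.9, 222.5], 0.81)]
bar [([375.9, 198.8, 413.3, 225.7], 0.9)]
{'time': 0.4, 'q': array([-1.30708971,  0.47711573,  0.02235595,  1.55553171, -0.01149136,
        1.1092871 , -0.08313097]), 'joint_velocities': array([-1.22820530e-04, -2.33136659e-03,  1.70926929e-03, -2.24647365e-03,
       -2.80601259e-04,  7.72758178e-05, -6.39977665e-04]), 'joint_torque': array([-1.88663740e-03, -5.82063425e+01,  1.53066706e+00, -2.72534752e+01,
       -5.44593204e-02,  1.20784648e-02,  7.47556965e-05]), 'ee_pos': array([0.24518263, 0.62883273, 0.22252968]), 'tcp_rot': array([-1.55125017,  0.29176336, -0.29169356]), 'contact_force': array([-0.72593214,  0.18409921, -0.14858301]), 'ft_torque': array([-0.05058736, -0.05676541,  0.01846715]), 'gripper_width': 1.0013000455839314}
```

View pics/scene0.png

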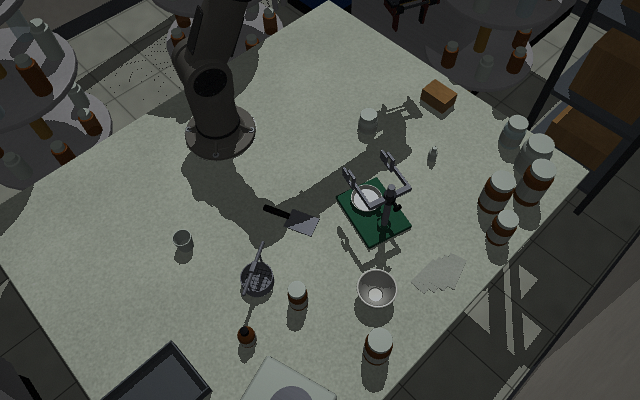

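View pics/top0.png

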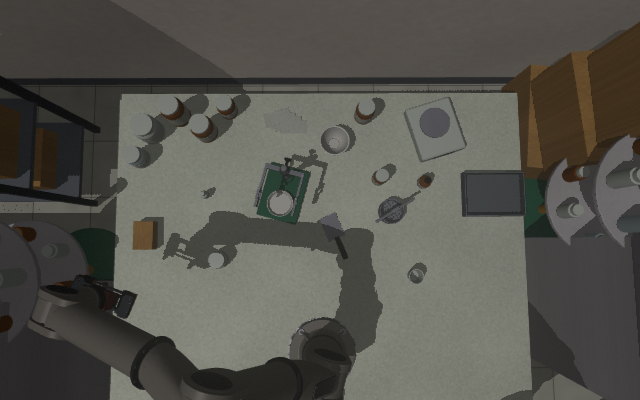

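Scene view: sieve at about (257,278) and stand at (375,212). Top view: sieve at about (392,209), and stand at (283,193) opening towards the robot, with the bar running lower left to upper right. Next, enlarged crops.

Run:
```python
import cv2, numpy as np
t=cv2.imread("pics/top0.png"); s=cv2.imread("pics/scene0.png")
def crop(im,x,y,w,h,k): return cv2.resize(im[y:y+h,x:x+w],None,fx=k,fy=k,interpolation=cv2.INTER_CUBIC)
a=crop(t,365,180,66,50,6);b=crop(t,245,150,66,75,6)
a=cv2.copyMakeBorder(a,0,150,0,0,cv2.BORDER_CONSTANT)
cv2.imwrite("pics/tc.png",np.clip(np.hstack([a,b])*1.6,0,255).astype(np.uint8))
a=crop(s,230,230,55,80,7);b=crop(s,330,145,55+30,80+30,5)
a=cv2.copyMakeBorder(a,0,max(0,b.shape[0]-a.shape[0]),0,0,cv2.BORDER_CONSTANT);b=cv2.copyMakeBorder(b,0,a.shape[0]-b.shape[0],0,0,cv2.BORDER_CONSTANT)
o=np.clip(np.hstack([a,b])*1.6,0,255).astype(np.uint8);print(o.shape);cv2.imwrite("pics/sc.png",o[:600,:800])
```

```text
(560, 810, 3)
```

View pics/tc.png

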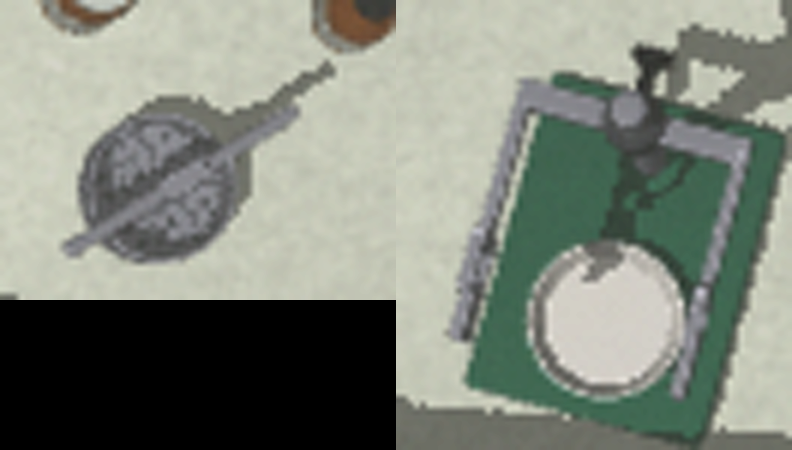

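View pics/sc.png

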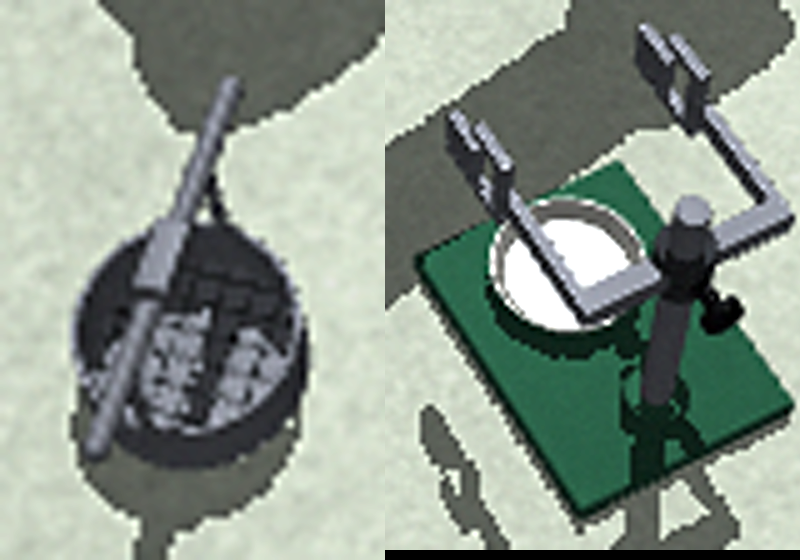

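```bash
cat > h.py <<'E'
from station import monitor, optics, arm
import cv2, numpy as np
def cam(n):
    c=optics.calibration(n); f=200/np.tan(np.radians(c["vfov"]/2))
    return np.array([[f,0,c["cx"]],[0,f,c["cy"]],[0,0,1]]),c["rvec"],c["tvec"]
def proj(n,P):
    K,r,t=cam(n); return cv2.projectPoints(np.float64(P).reshape(-1,1,3),r,t,K,None)[0].reshape(-1,2)
def back(n,uv,z):
    K,r,t=cam(n); R=cv2.Rodrigues(r)[0]; d=R.T@np.linalg.inv(K)@np.array([*uv,1.]); o=-R.T@t
    return o+d*(z-o[2])/d[2]
E
python3 - <<'E'
from h import *
from scipy.optimize import least_squares
a=[back("top",p,.1) for p in((377.2,220.8),(413.8,198.7))]; b=[back("scene",p,.1) for p in((243.6,294),(263.3,242.1))]
for p in (a,b):
    m=(p[0]+p[1])/2;d=p[1]-p[0];print("bar",m,"len",np.hypot(*d[:2]),"yaw of bar deg",np.degrees(np.arctan2(d[1],d[0])))
print("pan ctr top/scene rim", back("top",(365+158/6,180+190/6),.04),back("scene",(230+190/7,230+330/7),.04))
F=[("top",(284,168),(.1,0,.225),0),("scene",(391.6,187),(.1,0,.225),0),("top",(280,203),(0,0,.03),0),("scene",(366.6,198),(0,0,.03),0),
("top",(255.7,205.8),(-.04,.062,.192),1),("top",(292.3,215.8),(-.04,-.062,.192),1),("scene",(344,168.6),(-.04,-.062,.192),1),("scene",(382,151),(-.04,.062,.192),1)]
def res(v):
    c,s=np.cos(v[2]),np.sin(v[2]);o=[]
    for n,uv,p,h in F:
        o.append(proj(n,[v[0]+c*p[0]-s*p[1],v[1]+s*p[0]+c*p[1],p[2]+h*v[3]])[0]-uv)
    return np.ravel(o)
for yaw0 in (0,):
    s=least_squares(res,[.57,.15,yaw0,0],loss="soft_l1");print(s.x,np.degrees(s.x[2]),s.fun.reshape(-1,2).round(1))
print(cv2.Rodrigues(monitor.get_state()["tcp_rot"])[0].round(3))
c=[back("top",p,.012) for p in((271.7,162.5),(310,171.7),(295.2,223.3),(257.3,213.8))]
for i in range(4):
    d=c[(i+1)%4]-c[i];print(np.degrees(np.arctan2(d[1],d[0])),np.hypot(*d[:2]))
E
```

```text
bar [ 0.49791348 -0.25436259  0.1       ] len 0.14916353378790947 yaw of bar deg -59.59451292074912
bar [ 0.50230811 -0.25427893  0.1       ] len 0.1516246562543258 yaw of bar deg 120.45246296333491
pan ctr top/scene rim [ 0.49481322 -0.25037639  0.04      ] [ 0.50563954 -0.25531147  0.04      ]
[ 0.53324035  0.14896197 -0.27642278 -0.02084274] -15.837858692909311 [[ 0.1 -1.1]
 [-0.2 -0.8]
 [ 0.2 -0.9]
 [-0.2 -1.3]
 [-0.3 -0.5]
 [-0.4 -0.5]
 [-0.8 -0.2]
 [-0.7  0.3]]
[[ 0.932 -0.     0.363]
 [-0.363 -0.     0.932]
 [-0.    -1.    -0.   ]]
-104.01319871393802 0.14496896571775672
163.75931681904893 0.1969303970641176
75.47759289316681 0.1422235349695694
-15.44972721928411 0.1955790868930231
```

The stand is at about (0.533, 0.149) with yaw −15.6°. The hooks look low. The bar is at (0.500, −0.254) with sieve x at yaw about +30.4°. Moving above the sieve.

Emit:
{"op": "send_rows", "data": {"commands": [50, -40, 30, 0, 0, 0, 100, 50, -40, 30, 0, 0, 0, 100, 50, -40, 30, 0, 0, 0, 100, 50, -40, 30, 0, 0, 0, 100, 3, -45, 0, 0, 0, -3, 100, 3, -45, 0, 0, 0, -3, 100, 3, -45, 0, 0, 0, -3, 100, 3, -45, 0, 0, 0, -3, 100, 3, -45, 0, 0, 0, -3, 100, 3, -45, 0, 0, 0, -3, 100]}}

```text
time: 1.65
ee_pos: [0.44, 0.2159, 0.329]
tcp_rot: [-1.502, 0.538, -0.538]
contact_force: [0.5, -0.2, 0.1]
gripper_width: 1.002
```

Emit:
{"op": "send_rows", "data": {"commands": [3, -45, 0, 0, 0, -3, 100, 3, -45, 0, 0, 0, -3, 100, 3, -45, 0, 0, 0, -3, 100, 4, -45, 0, 0, 0, -3, 100, 4, -45, 0, 0, 0, -3, 100, 4, -45, 0, 0, 0, -3, 100, 4, -45, 0, 0, 0, -2, 100, 4, -45, 0, 0, 0, 0, 100, 4, -45, 0, 0, 0, 0, 100, 4, -45, 0, 0, 0, 0, 100]}}

```text
time: 2.9
ee_pos: [0.477, -0.2339, 0.329]
tcp_rot: [-1.416, 0.805, -0.806]
contact_force: [1.1, 0.6, -0.4]
gripper_width: 1.003
```

Emit:
{"op": "send_rows", "data": {"commands": [11, -10, 0, 0, 0, 0, 60, 11, -10, 0, 0, 0, 0, 60, 0, 0, 0, 0, 0, 0, 60]}}

```text
time: 3.28
ee_pos: [0.5, -0.2517, 0.3284]
tcp_rot: [-1.417, 0.806, -0.805]
contact_force: [0.1, -0.2, 0.5]
gripper_width: 0.697
```

```bash
cat >> h.py <<'E'
def tool():
    s=monitor.get_state();R=cv2.Rodrigues(s["tcp_rot"])[0]
    print("t",round(s["time"],2),"pos",s["ee_pos"].round(4),"jaw yaw",np.degrees(np.arctan2(R[1,2],R[0,2])).round(2),"y",R[:,1].round(3),"F",s["contact_force"].round(2),"M",s["ft_torque"].round(2),"w",round(s["gripper_width"],3))
    return s
E
python3 - <<'E'
from h import *
tool()
a=optics.grab_frame("scene")[150:310,180:340];b=optics.grab_frame("top")[140:300,310:470]
cv2.imwrite("pics/over.png",np.clip(cv2.resize(np.hstack([a,b]),None,fx=2.5,fy=2.5,interpolation=cv2.INTER_CUBIC)*1.6,0,255).astype(np.uint8))
E
```

```text
t 3.27 pos [ 0.5    -0.2517  0.3284] jaw yaw 30.78 y [-0.001 -0.    -1.   ] F [ 0.11 -0.18  0.47] M [-0.05  0.04 -0.03] w 0.697
```

View pics/over.png

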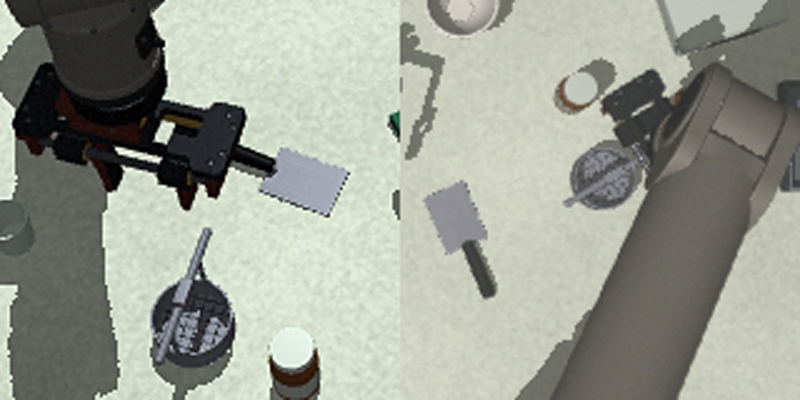

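The jaws are aligned over the bar, with the body's long side along the jaw direction. Descending and gripping slightly above the bar axis.

Emit:
{"op": "send_rows", "data": {"commands": [0, -3, -40, 0, 0, 0, 60, 0, 0, -40, 0, 0, 0, 60, 0, 0, -40, 0, 0, 0, 60, 0, 0, -40, 0, 0, 0, 60, 0, 0, -30, 0, 0, 0, 60, 0, 0, -25, 0, 0, 0, 60, 0, 0, -15, 0, 0, 0, 60, 0, 0, -10, 0, 0, 0, 60, 0, 0, 0, 0, 0, 0, 60]}}

```text
time: 4.5
ee_pos: [0.499, -0.2553, 0.0887]
tcp_rot: [-1.416, 0.806, -0.806]
contact_force: [-0.5, -0.0, -0.5]
gripper_width: 0.601
```

Emit:
{"op": "send_rows", "data": {"commands": [0, 0, 0, 0, 0, 0, 25, 0, 0, 0, 0, 0, 0, 25, 0, 0, 0, 0, 0, 0, 25, 0, 0, 0, 0, 0, 0, 10, 0, 0, 0, 0, 0, 0, 0, 0, 0, 0, 0, 0, 0, 0, 0, 0, 0, 0, 0, 0, 0], "squeeze": 20}}

```text
time: 5.38
ee_pos: [0.4991, -0.2554, 0.0887]
tcp_rot: [-1.416, 0.806, -0.806]
contact_force: [1.0, 0.5, -0.8]
gripper_width: 0.161
```

```bash
python3 -c "
from h import *
tool()"
```

```text
t 5.38 pos [ 0.4991 -0.2554  0.0887] jaw yaw 30.7 y [ 0.  0. -1.] F [ 0.99  0.51 -0.78] M [-0.01 -0.06  0.04] w 0.161
```

Width 14.2 mm: the block is gripped. Lifting, then moving to the front of the stand.

Emit:
{"op": "send_rows", "data": {"commands": [0, 0, 10, 0, 0, 0, 0, 0, 0, 20, 0, 0, 0, 0, 0, 0, 35, 0, 0, 0, 0, 0, 0, 40, 0, 0, 0, 0, 0, 0, 40, 0, 0, 0, 0, 0, 0, 35, 0, 0, 0, 0, 0, 0, 20, 0, 0, 0, 0, 0, 0, 0, 0, 0, 0, 0]}}

```text
time: 6.38
ee_pos: [0.4992, -0.2561, 0.2902]
tcp_rot: [-1.415, 0.804, -0.809]
contact_force: [0.4, 0.2, -4.5]
gripper_width: 0.156
```

Emit:
{"op": "send_rows", "data": {"commands": [-3, 20, 0, 0, 0, -3, 0, -3, 30, 0, 0, 0, -3, 0, -3, 30, 0, 0, 0, -3, 0, -4, 30, 0, 0, 0, -3, 0, -4, 30, 0, 0, 0, -3, 0, -4, 30, 0, 0, 0, -3, 0, -4, 30, 0, 0, 0, -3, 0, -4, 30, 0, 0, 0, -3, 0, -4, 30, 0, 0, 0, -3, 0, -4, 30, 0, 0, 0, -3, 0]}}

```text
time: 7.62
ee_pos: [0.4607, 0.0351, 0.2875]
tcp_rot: [-1.216, 1.203, -1.201]
contact_force: [-0.1, -0.6, -3.1]
gripper_width: 0.155
```

Emit:
{"op": "send_rows", "data": {"commands": [-4, 30, 0, 0, 0, -4, 0, -4, 30, 0, 0, 0, -4, 0, -3, 30, 0, 0, 0, -4, 0, -3, 25, 0, 0, 0, -4, 0, -2, 15, 0, 0, 0, 0, 0, 0, 8, 0, 0, 0, 0, 0, 0, 0, 0, 0, 0, 0, 0, 0, 0, 0, 0, 0, 0, 0]}}

```text
time: 8.62
ee_pos: [0.4462, 0.1714, 0.2886]
tcp_rot: [-1.07, 1.404, -1.404]
contact_force: [-0.9, -0.7, -3.8]
gripper_width: 0.157
```

Run:
```python
from h import *
s=tool()
b=s["ee_pos"]+[0,0,.0113]
a=optics.grab_frame("scene");t=optics.grab_frame("top")
cv2.imwrite("pics/pre_s.png",a);cv2.imwrite("pics/pre_t.png",t)
print(proj("scene",b),proj("top",b))
k=lambda im,x,y:np.clip(cv2.resize(im[y:y+150,x:x+130],None,fx=3,fy=3,interpolation=cv2.INTER_CUBIC)*1.6,0,255).astype(np.uint8)
cv2.imwrite("pics/pre.png",np.hstack([k(a,290,110),k(t,220,130)]))
```

```text
t 8.62 pos [0.4462 0.1714 0.2886] jaw yaw -15.37 y [-0. -0. -1.] F [-0.86 -0.65 -3.79] M [-0.07  0.06 -0.  ] w 0.157
[[355.0230457  117.60709265]] [[265.81757651 223.85380653]]
```

View pics/pre.png

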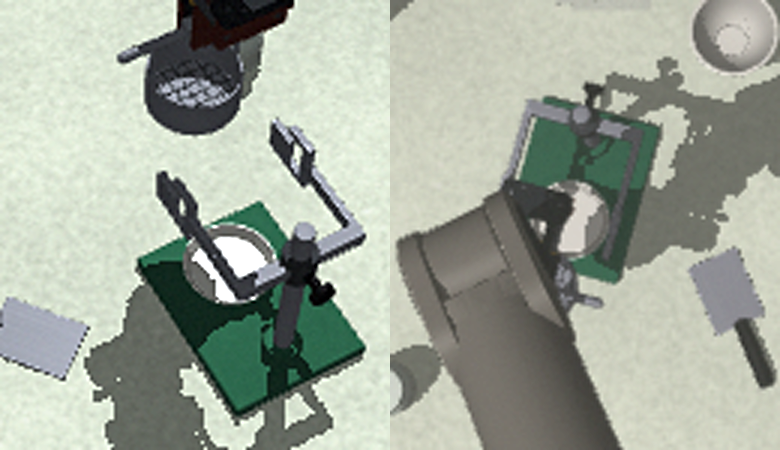

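The sieve hangs straight in the gripper about 90 mm in front of the hooks. I'll lower, tilt the tool 5° away from the post (the body clears the post top only narrowly), and come in over the open part of the lips.

Emit:
{"op": "send_rows", "data": {"commands": [0, 0, -15, 0, 0, 0, 0, 0, 1, -20, -0.7, -2.4, 0, 0, 0, 1, -20, -0.7, -2.4, 0, 0, 0, 0, -15, 0, 0, 0, 0, 10, -3, 0, 0, 0, 0, 0, 15, -4, 0, 0, 0, 0, 0, 15, -4, 0, 0, 0, 0, 12, -3, 0, 0, 0, 0, 6, -2, 0, 0, 0, 0, 0, 0, 0, 0, 0, 0, 0, 0, 0, 0]}}

```text
time: 9.98
ee_pos: [0.4837, 0.1633, 0.2191]
tcp_rot: [-1.068, 1.259, -1.375]
contact_force: [-0.0, 1.0, -2.8]
gripper_width: 0.158
```

```bash
cat >> h.py <<'E'
def bar(o=(.533,.149),yaw=-15.6):
    s=tool();R=cv2.Rodrigues(s["tcp_rot"])[0];b=s["ee_pos"]-R[:,1]*.0113
    c,q=np.cos(np.radians(yaw)),np.sin(np.radians(yaw));d=b[:2]-o
    print("bar in stand mm",(1e3*np.array([c*d[0]+q*d[1],-q*d[0]+c*d[1],b[2]])).round(1));return b
E
python3 - <<'E'
from h import *
b=bar()
a=optics.grab_frame("scene");cv2.imwrite("pics/lip_s.png",a)
cv2.imwrite("pics/lip.png",np.clip(cv2.resize(a[110:260,310:440],None,fx=4,fy=4,interpolation=cv2.INTER_CUBIC)*1.6,0,255).astype(np.uint8))
E
```

```text
t 9.97 pos [0.4837 0.1633 0.2191] jaw yaw -9.44 y [ 0.086 -0.015 -0.996] F [-0.03  0.97 -2.75] M [-0.03  0.27  0.01] w 0.158
bar in stand mm [-52.3   0.5 230.3]
```

View pics/lip.png

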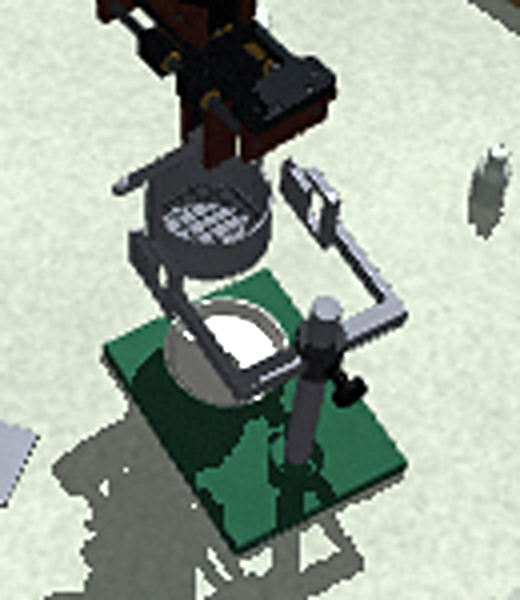

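The picture shows the bar still in front of the hooks. The tool stopped about 20 mm short and has turned 6° in yaw, so I'm checking the joints.

Run:
```python
from h import *
print(monitor.get_state()["q"].round(3)); bar(); print(cv2.Rodrigues(monitor.get_state()["tcp_rot"])[0].round(3))
```

```text
[-0.878  0.17   0.445  2.027 -0.029  0.889 -0.587]
t 10.03 pos [0.4835 0.1634 0.219 ] jaw yaw -9.4 y [ 0.086 -0.015 -0.996] F [ 0.22 -0.16 -4.19] M [-0.03  0.22  0.04] w 0.162
bar in stand mm [-52.6   0.5 230.2]
[[-0.163  0.086  0.983]
 [-0.987 -0.015 -0.163]
 [ 0.001 -0.996  0.087]]
```

Emit:
{"op": "send_rows", "data": {"commands": [0, 0, 0, 0, 0, -3, 0, 0, 0, 0, 0, 0, -3, 0, 0, 0, 0, 0, 0, 0, 0]}}

```text
time: 10.4
ee_pos: [0.4831, 0.1638, 0.2189]
tcp_rot: [-1.016, 1.329, -1.452]
contact_force: [0.2, 0.2, -2.9]
gripper_width: 0.161
```

Run:
```python
from h import *
print(monitor.get_state()["q"].round(3)); bar()
```

```text
[-0.895  0.174  0.46   2.025 -0.024  0.895 -0.696]
t 10.4 pos [0.4831 0.1638 0.2189] jaw yaw -15.29 y [ 0.084 -0.024 -0.996] F [ 0.17  0.17 -2.88] M [0.01 0.2  0.04] w 0.161
bar in stand mm [-53.    0.8 230.1]
```

Corrected. Advancing another 24 mm.

Emit:
{"op": "send_rows", "data": {"commands": [6, -2, 0, 0, 0, 0, 0, 6, -2, 0, 0, 0, 0, 0, 6, -2, 0, 0, 0, 0, 0, 5, -1, 0, 0, 0, 0, 0, 0, 0, 0, 0, 0, 0, 0]}}

```text
time: 11.02
ee_pos: [0.5064, 0.1563, 0.2187]
tcp_rot: [-1.016, 1.329, -1.453]
contact_force: [-1.1, -0.2, -2.8]
gripper_width: 0.159
```

Run:
```python
from h import *
print(monitor.get_state()["q"].round(3)); bar()
```

```text
[-0.858  0.211  0.468  1.984 -0.05   0.901 -0.639]
t 11.03 pos [0.5064 0.1563 0.2187] jaw yaw -15.33 y [ 0.084 -0.025 -0.996] F [-1.05 -0.19 -2.81] M [ 0.02  0.26 -0.04] w 0.159
bar in stand mm [-2.85e+01 -1.00e-01  2.30e+02]
```

Emit:
{"op": "send_rows", "data": {"commands": [0, 0, -4, 0, 0, 0, 0, 0, 0, -4, 0, 0, 0, 0, 0, 0, -4, 0, 0, 0, 0, 0, 0, -2, 0, 0, 0, 0, 0, 0, 0, 0, 0, 0, 0]}}

```text
time: 11.65
ee_pos: [0.5059, 0.1564, 0.2045]
tcp_rot: [-1.016, 1.329, -1.452]
contact_force: [-0.1, -0.7, -3.0]
gripper_width: 0.158
```

Emit:
{"op": "send_rows", "data": {"commands": [0, 0, -1, 0, 0, 0, 0, 0, 0, -1, 0, 0, 0, 0, 0, 0, -1, 0, 0, 0, 0, 0, 0, -1, 0, 0, 0, 0]}}

```text
time: 12.15
ee_pos: [0.506, 0.1565, 0.2007]
tcp_rot: [-1.016, 1.329, -1.452]
contact_force: [0.1, 0.0, -3.4]
gripper_width: 0.16
```

Bar at about 212 mm, no contact yet. Continuing in 3 mm steps.

Emit:
{"op": "send_rows", "data": {"commands": [0, 0, -1, 0, 0, 0, 0, 0, 0, -1, 0, 0, 0, 0, 0, 0, -1, 0, 0, 0, 0]}}

```text
time: 12.52
ee_pos: [0.506, 0.1565, 0.1977]
tcp_rot: [-1.016, 1.329, -1.452]
contact_force: [-1.0, -0.2, -3.5]
gripper_width: 0.157
```

Emit:
{"op": "send_rows", "data": {"commands": [0, 0, -1, 0, 0, 0, 0, 0, 0, -1, 0, 0, 0, 0, 0, 0, -1, 0, 0, 0, 0]}}

```text
time: 12.9
ee_pos: [0.506, 0.1565, 0.1947]
tcp_rot: [-1.016, 1.329, -1.452]
contact_force: [0.2, 0.8, -2.4]
gripper_width: 0.158
```

Emit:
{"op": "send_rows", "data": {"commands": [0, 0, -1, 0, 0, 0, 0, 0, 0, -1, 0, 0, 0, 0]}}

```text
time: 13.15
ee_pos: [0.506, 0.1565, 0.1927]
tcp_rot: [-1.016, 1.329, -1.452]
contact_force: [0.1, 0.5, -2.2]
gripper_width: 0.159
```

Emit:
{"op": "send_rows", "data": {"commands": [0, 0, -1, 0, 0, 0, 0, 0, 0, -1, 0, 0, 0, 0]}}

```text
time: 13.4
ee_pos: [0.506, 0.1565, 0.1907]
tcp_rot: [-1.016, 1.329, -1.452]
contact_force: [-0.1, 0.4, -2.7]
gripper_width: 0.159
```

Emit:
{"op": "send_rows", "data": {"commands": [0, 0, -1, 0, 0, 0, 0, 0, 0, -1, 0, 0, 0, 0]}}

```text
time: 13.65
ee_pos: [0.506, 0.1565, 0.1887]
tcp_rot: [-1.016, 1.329, -1.452]
contact_force: [0.7, 0.1, -2.9]
gripper_width: 0.156
```

Emit:
{"op": "send_rows", "data": {"commands": [0, 0, -1, 0, 0, 0, 0, 0, 0, -1, 0, 0, 0, 0, 0, 0, -1, 0, 0, 0, 0]}}

```text
time: 14.02
ee_pos: [0.506, 0.1565, 0.1857]
tcp_rot: [-1.016, 1.329, -1.452]
contact_force: [0.5, 0.7, -3.7]
gripper_width: 0.158
```

Emit:
{"op": "send_rows", "data": {"commands": [0, 0, -1, 0, 0, 0, 0, 0, 0, -1, 0, 0, 0, 0, 0, 0, -1, 0, 0, 0, 0]}}

```text
time: 14.4
ee_pos: [0.506, 0.1565, 0.1827]
tcp_rot: [-1.016, 1.329, -1.452]
contact_force: [-0.1, -0.4, -3.7]
gripper_width: 0.156
```

Emit:
{"op": "send_rows", "data": {"commands": [0, 0, -1, 0, 0, 0, 0, 0, 0, -1, 0, 0, 0, 0]}}

```text
time: 14.65
ee_pos: [0.506, 0.1565, 0.1807]
tcp_rot: [-1.016, 1.329, -1.452]
contact_force: [-0.1, -0.6, -2.6]
gripper_width: 0.157
```

Emit:
{"op": "send_rows", "data": {"commands": [0, 0, -1, 0, 0, 0, 0, 0, 0, -1, 0, 0, 0, 0]}}

```text
time: 14.9
ee_pos: [0.506, 0.1565, 0.1787]
tcp_rot: [-1.016, 1.329, -1.452]
contact_force: [0.0, -0.6, -3.1]
gripper_width: 0.155
```

Emit:
{"op": "send_rows", "data": {"commands": [0, 0, -1, 0, 0, 0, 0, 0, 0, -1, 0, 0, 0, 0]}}

```text
time: 15.15
ee_pos: [0.506, 0.1565, 0.1767]
tcp_rot: [-1.016, 1.329, -1.452]
contact_force: [0.7, 0.8, -2.7]
gripper_width: 0.156
```

Emit:
{"op": "send_rows", "data": {"commands": [0, 0, -1, 0, 0, 0, 0, 0, 0, -1, 0, 0, 0, 0]}}

```text
time: 15.4
ee_pos: [0.5062, 0.1565, 0.1754]
tcp_rot: [-1.015, 1.329, -1.452]
contact_force: [-5.3, -2.3, 10.6]
gripper_width: 0.157
```

Contact at TCP z ≈ 0.1758, so the bar is on the lips (bar z ≈ 187, hooks about 10 mm low). Backing off and checking.

Emit:
{"op": "send_rows", "data": {"commands": [0, 0, 1, 0, 0, 0, 0, 0, 0, 0, 0, 0, 0, 0]}}

```text
time: 15.65
ee_pos: [0.5061, 0.1565, 0.1757]
tcp_rot: [-1.015, 1.329, -1.452]
contact_force: [-0.7, -0.8, -2.4]
gripper_width: 0.154
```

Run:
```python
from h import *
a=optics.grab_frame("scene");print(monitor.get_state()["q"].round(3))
for i in range(3): bar(); optics.grab_frame("top")
cv2.imwrite("pics/c.png",np.clip(cv2.resize(a[130:230,320:430],None,fx=6,fy=6,interpolation=cv2.INTER_CUBIC)*1.6,0,255).astype(np.uint8))
```

```text
[-0.838  0.27   0.455  2.029 -0.086  0.803 -0.611]
t 15.7 pos [0.5061 0.1565 0.1757] jaw yaw -15.3 y [ 0.084 -0.024 -0.996] F [ 0.05  0.1  -1.26] M [0.03 0.2  0.01] w 0.153
bar in stand mm [-28.9   0.  187. ]
t 15.75 pos [0.5061 0.1565 0.1757] jaw yaw -15.3 y [ 0.084 -0.024 -0.996] F [ 0.17  0.18 -2.33] M [-0.04  0.21  0.01] w 0.16
bar in stand mm [-28.9   0.  187. ]
t 15.8 pos [0.5061 0.1565 0.1757] jaw yaw -15.31 y [ 0.084 -0.024 -0.996] F [-0.55  0.06 -0.36] M [0.03 0.2  0.03] w 0.157
bar in stand mm [-28.9   0.  187. ]
```

View pics/c.png

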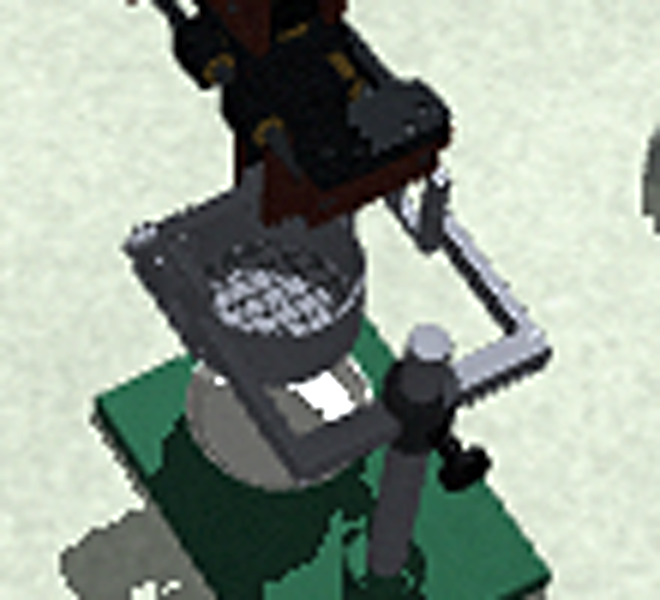

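The bar is resting lightly on the lips. Raising 1.3 mm and going in under the horns.

Emit:
{"op": "send_rows", "data": {"commands": [0, 0, 1.3, 0, 0, 0, 0, 2.8, -0.8, 0, 0, 0, 0, 0, 2.8, -0.8, 0, 0, 0, 0, 0, 2.8, -0.8, 0, 0, 0, 0, 0]}}

```text
time: 16.35
ee_pos: [0.5146, 0.154, 0.177]
tcp_rot: [-1.016, 1.329, -1.452]
contact_force: [-0.7, -0.6, -2.9]
gripper_width: 0.157
```

Emit:
{"op": "send_rows", "data": {"commands": [1.9, -0.5, 0, 0, 0, 0, 0, 1.9, -0.5, 0, 0, 0, 0, 0, 1.9, -0.6, 0, 0, 0, 0, 0]}}

```text
time: 16.73
ee_pos: [0.5202, 0.1525, 0.177]
tcp_rot: [-1.016, 1.329, -1.452]
contact_force: [0.3, -0.6, -3.5]
gripper_width: 0.155
```

Emit:
{"op": "send_rows", "data": {"commands": [1.9, -0.5, 0, 0, 0, 0, 0, 1.9, -0.5, 0, 0, 0, 0, 0, 1.9, -0.6, 0, 0, 0, 0, 0]}}

```text
time: 17.1
ee_pos: [0.5259, 0.1508, 0.177]
tcp_rot: [-1.016, 1.329, -1.452]
contact_force: [0.0, -0.5, -3.2]
gripper_width: 0.159
```

Emit:
{"op": "send_rows", "data": {"commands": [1.9, -0.5, 0, 0, 0, 0, 0, 1.9, -0.5, 0, 0, 0, 0, 0, 1.9, -0.6, 0, 0, 0, 0, 0]}}

```text
time: 17.48
ee_pos: [0.5316, 0.1493, 0.177]
tcp_rot: [-1.016, 1.329, -1.452]
contact_force: [0.9, -0.2, -1.8]
gripper_width: 0.163
```

```bash
python3 -c "
from h import *
bar()"
```

```text
t 17.48 pos [0.5316 0.1493 0.177 ] jaw yaw -15.29 y [ 0.084 -0.024 -0.996] F [ 0.89 -0.23 -1.84] M [-0.05  0.23  0.02] w 0.163
bar in stand mm [-2.400e+00 -1.000e-01  1.883e+02]
```

Under the horns with no contact. Feeling for the back wall to centre fore and aft.

Emit:
{"op": "send_rows", "data": {"commands": [1, -0.3, 0, 0, 0, 0, 0, 1, -0.2, 0, 0, 0, 0, 0, 1, -0.3, 0, 0, 0, 0, 0]}}

```text
time: 17.85
ee_pos: [0.5345, 0.1485, 0.177]
tcp_rot: [-1.016, 1.329, -1.452]
contact_force: [0.1, 0.4, -2.9]
gripper_width: 0.16
```

Emit:
{"op": "send_rows", "data": {"commands": [0.8, -0.2, 0, 0, 0, 0, 0, 0.8, -0.2, 0, 0, 0, 0, 0]}}

```text
time: 18.1
ee_pos: [0.5361, 0.1481, 0.177]
tcp_rot: [-1.016, 1.329, -1.452]
contact_force: [0.7, 0.3, -3.6]
gripper_width: 0.163
```

Emit:
{"op": "send_rows", "data": {"commands": [0.8, -0.2, 0, 0, 0, 0, 0, 0.8, -0.2, 0, 0, 0, 0, 0]}}

```text
time: 18.35
ee_pos: [0.5375, 0.1477, 0.177]
tcp_rot: [-1.016, 1.33, -1.452]
contact_force: [-1.0, 0.7, -2.1]
gripper_width: 0.16
```

Emit:
{"op": "send_rows", "data": {"commands": [0.8, -0.2, 0, 0, 0, 0, 0]}}

```text
time: 18.48
ee_pos: [0.5376, 0.1477, 0.1768]
tcp_rot: [-1.017, 1.331, -1.451]
contact_force: [-4.3, 1.9, -0.2]
gripper_width: 0.161
```

Wall found at bar x ≈ +4 by my estimate (true +5). Backing to the throat centre and lowering.

Emit:
{"op": "send_rows", "data": {"commands": [-2.8, 0.8, 0, 0, 0, 0, 0, -3, 0.8, 0, 0, 0, 0, 0, 0, 0, -2, 0, 0, 0, 0, 0, 0, -2, 0, 0, 0, 0, 0, 0, -2, 0, 0, 0, 0]}}

```text
time: 19.1
ee_pos: [0.5328, 0.1491, 0.1709]
tcp_rot: [-1.016, 1.329, -1.452]
contact_force: [0.3, -0.1, -3.5]
gripper_width: 0.155
```

Emit:
{"op": "send_rows", "data": {"commands": [0, 0, -2, 0, 0, 0, 0, 0, 0, -2, 0, 0, 0, 0, 0, 0, -2, 0, 0, 0, 0, 0, 0, -2, 0, 0, 0, 0]}}

```text
time: 19.6
ee_pos: [0.5327, 0.1491, 0.1629]
tcp_rot: [-1.016, 1.329, -1.452]
contact_force: [-1.4, -0.2, -3.1]
gripper_width: 0.159
```

Emit:
{"op": "send_rows", "data": {"commands": [0, 0, -2, 0, 0, 0, 0, 0, 0, -2, 0, 0, 0, 0, 0, 0, -2, 0, 0, 0, 0, 0, 0, -2, 0, 0, 0, 0, 0, 0, -2, 0, 0, 0, 0]}}

```text
time: 20.23
ee_pos: [0.5327, 0.1491, 0.1529]
tcp_rot: [-1.016, 1.329, -1.452]
contact_force: [0.3, 0.3, -3.7]
gripper_width: 0.161
```

Emit:
{"op": "send_rows", "data": {"commands": [0, 0, -1, 0, 0, 0, 0, 0, 0, -1, 0, 0, 0, 0, 0, 0, -1, 0, 0, 0, 0]}}

```text
time: 20.6
ee_pos: [0.5328, 0.1491, 0.15]
tcp_rot: [-1.016, 1.329, -1.452]
contact_force: [0.3, 0.3, -2.2]
gripper_width: 0.161
```

Emit:
{"op": "send_rows", "data": {"commands": [0, 0, -0.7, 0, 0, 0, 0]}}

```text
time: 20.72
ee_pos: [0.5327, 0.1491, 0.1493]
tcp_rot: [-1.016, 1.329, -1.452]
contact_force: [-0.3, -0.6, -4.2]
gripper_width: 0.158
```

Emit:
{"op": "send_rows", "data": {"commands": [0, 0, -0.5, 0, 0, 0, 0]}}

```text
time: 20.85
ee_pos: [0.5327, 0.1491, 0.1488]
tcp_rot: [-1.016, 1.329, -1.452]
contact_force: [0.6, -0.5, -1.8]
gripper_width: 0.157
```

Emit:
{"op": "send_rows", "data": {"commands": [0, 0, -0.6, 0, 0, 0, 0]}}

```text
time: 20.98
ee_pos: [0.5328, 0.1491, 0.1485]
tcp_rot: [-1.015, 1.329, -1.452]
contact_force: [-2.7, -0.8, 2.9]
gripper_width: 0.156
```

Seated at the predicted height (force now pushing up). Easing and letting go.

Emit:
{"op": "send_rows", "data": {"commands": [0, 0, 0.4, 0, 0, 0, 0, 0, 0, 0, 0, 0, 0, 20, 0, 0, 0, 0, 0, 0, 25, 0, 0, 0, 0, 0, 0, 30, 0, 0, 0, 0, 0, 0, 40, 0, 0, 0, 0, 0, 0, 50, 0, 0, 0, 0, 0, 0, 50]}}

```text
time: 21.85
ee_pos: [0.5327, 0.1491, 0.1486]
tcp_rot: [-1.016, 1.329, -1.452]
contact_force: [-0.0, 0.2, 0.4]
gripper_width: 0.497
```

Run:
```python
from h import *
bar()
a=optics.grab_frame("scene")
cv2.imwrite("pics/d.png",np.clip(cv2.resize(a[130:230,320:430],None,fx=6,fy=6,interpolation=cv2.INTER_CUBIC)*1.6,0,255).astype(np.uint8))
```

```text
t 21.85 pos [0.5327 0.1491 0.1486] jaw yaw -15.3 y [ 0.084 -0.024 -0.996] F [-0.05  0.22  0.45] M [-0.08  0.19  0.  ] w 0.497
bar in stand mm [ -1.3   0.  159.9]
```

View pics/d.png

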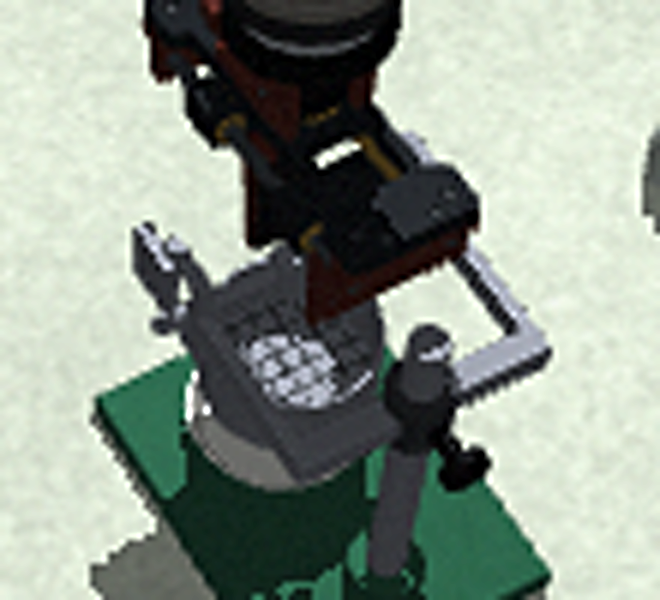

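Released: wrist load is zero and the bar end (162,323) shows in the near throat. Withdrawing along the tool axis.

Emit:
{"op": "send_rows", "data": {"commands": [-0.8, 0.2, 10, 0, 0, 0, 50, -0.8, 0.2, 10, 0, 0, 0, 50, -1.6, 0.4, 20, 0, 0, 0, 50, -2.4, 0.7, 30, 0, 0, 0, 50, -2.4, 0.7, 30, 0, 0, 0, 50, -2.4, 0.7, 30, 0, 0, 0, 50, -5, 1, 20, 0, 0, 0, 50, -10, 3, 10, 0, 0, 0, 50, -10, 3, 0, 0, 0, 0, 50, 0, 0, 0, 0, 0, 0, 50]}}

```text
time: 23.15
ee_pos: [0.496, 0.1593, 0.3079]
tcp_rot: [-1.018, 1.329, -1.451]
contact_force: [-0.7, 0.4, 0.4]
gripper_width: 0.5
```

Emit:
{"op": "send_rows", "data": {"commands": [-5, -30, 0, 0, 0, 0, 50, -5, -40, 0, 0, 0, 0, 50, -5, -40, 0, 0, 0, 0, 50, -5, -40, 0, 0, 0, 0, 50, 0, -30, 0, 0, 0, 0, 50, 0, 0, 0, 0, 0, 0, 50, 0, 0, 0, 0, 0, 0, 50, 0, 0, 0, 0, 0, 0, 50, 0, 0, 0, 0, 0, 0, 50, 0, 0, 0, 0, 0, 0, 50]}}

```text
time: 24.4
ee_pos: [0.4773, -0.0206, 0.3086]
tcp_rot: [-1.016, 1.328, -1.451]
contact_force: [-1.0, -0.2, -0.0]
gripper_width: 0.5
```

Run:
```python
from h import *
tool()
a=optics.grab_frame("scene");b=optics.grab_frame("top")
k=lambda im,x,y:np.clip(cv2.resize(im[y:y+100,x:x+80],None,fx=5,fy=5,interpolation=cv2.INTER_CUBIC)*1.6,0,255).astype(np.uint8)
cv2.imwrite("pics/e.png",np.hstack([k(a,330,145),k(b,245,140)]))
c,q=np.cos(np.radians(-15.6)),np.sin(np.radians(-15.6))
for y in(.08,-.08):
    P=[.534-q*y,.149+c*y,.16];print(proj("scene",P),proj("top",P))
```

```text
t 24.4 pos [ 0.4773 -0.0206  0.3086] jaw yaw -15.25 y [ 0.084 -0.024 -0.996] F [-1.01 -0.18 -0.02] M [-0.03  0.19 -0.03] w 0.5
[[393.96732188 161.24029523]] [[253.957416   192.32919395]]
[[344.81946771 184.05094303]] [[300.54036131 204.92131322]]
```

View pics/e.png

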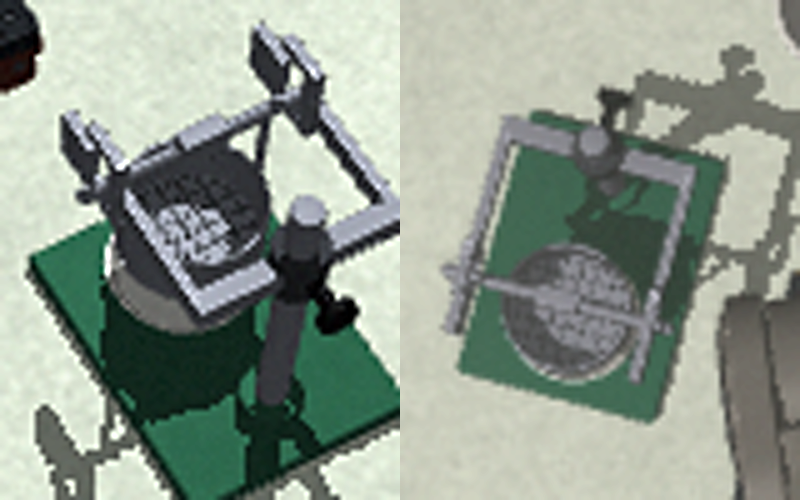

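The sieve hangs in both throats. The bar ends in the top view, at (254.6,194) and (298,205), match the predictions. Handing in.

```bash
python3 -c "
from station import arm
print(arm.job_done())"
```

```text
the job is handed in; nothing more can be done
None
```

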